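# Clamp the jigsaw board with the ratchet knob

### The arm

A 7-joint arm with a two-finger parallel gripper is mounted at the origin on the work surface. World frame = base frame: x ahead of the robot, y to its left, z up, the work surface at z = 0. Lengths are in m, angles in rad, forces in N, time in s.
With the tool pointing down it reaches from about 0.425 to 0.875 m from the base axis. Payload 4.7 kg.
Tool frame: the origin (TCP) lies at the very end of the fingers, on their centre line; the grasp point (between the pads) lies 19 mm behind it; z points along the fingers, y is the line along which they close (so a half turn about z gives the same grasp; the last joint's range is limited). The gripper opens to 87 mm and grips with 3 to 60 N. Pads are 19 mm wide; open, the fingers measure 117 mm over their backs; the gripper's body (75 mm by 190 mm) begins 51 mm behind the grasp point.
Start: joints at [0.014, 0.321, -0.07, 1.45, 0.023, 1.371, -0.057], TCP at [0.65, -0, 0.223] pointing down, gripper open.
Joint ranges: [-2.86, 2.86], [-0.3, 2.09], [-1.38, 1.24], [0.06, 2.45], [-1.56, 4.7], [0.09, 2.05], [-2.69, 2.69]. Speed limits (rad/s): [2.57, 2.57, 3.14, 3.14, 3.14, 3.14, 3.14].

### API

Orientations are given as a rotation vector (axis times angle).
In Python, from bench import ctrl, vision gives the robot as it stands.
- The arm moves only by the tool jog_arm, never from a script. Its argument "increments" is a list of rows, each an object of numbers: "tx", "ty", "tz": the shift along the tool's x, y, z in mm; "wx", "wy", "wz": the turn, a rotation vector about the tool's x, y, z in rad; "gripper": the opening, from 0 (shut) to 1 (fully open). In form: [{"tx": .., "ty": .., "tz": .., "wx": .., "wy": .., "wz": .., "gripper": ..}, ...]. A call has exactly 5 rows; each row is the pose to reach, as a shift and turn from the pose commanded when the call began, along the tool's axes at that moment; what a row does not reach only later rows make up. A row lasts 1/12 s, in which the tool goes at most 41.7 mm and 7.16 degrees, less where a joint would pass 70% of its speed; a pose out of reach is approached as far as the arm can. A call with a gripper value outside its range is refused whole. The fingers move at their own pace and stop on an object; "grip_force" is the grip in N (left out, the last holds). Time passes only in rows, so rows that repeat a pose let the fingers close, or fill a call up. It gives the time, the measured TCP pose, the force, the opening and the grip force at its end, in the units of the state.
- ctrl.get_state(): the state, without advancing time (a new reading comes with each control period).
- vision.get_image(name): name is "scene" or "side" or "wrist"; returns a dict with "color" (420x560x3 uint8, blue, green, red), "fx", "fy", "cx", "cy" (pixels), "extrinsics" (4x4, takes a point from world to camera coordinates). Camera axes: x right, y down, z forward; pixel columns grow to the right and rows downward; lengths in m; the calibration is good to about 2 mm. A picture is of the moment at which its call begins. There is no depth.
- ctrl.close_job(): hands the job in; it is judged then, once.
Trained networks look in the newest picture that a camera, given by its name, has taken for a name from the list of things; names that differ only in an ending like _2 or _b are one class to them, and where a whole thing is asked for, a point or a joint stands for the part that bears it (a point fixed in the world has none). Each returns a list of dicts, best first, with "conf" (0 to 1); they miss things now and then, are a little off and sometimes report something else, mostly with a low value. They report only what shows in the picture. A call takes as long as a camera call.
- vision.spot_in(camera, thing): "bbox" ([left, top, right, bottom] in pixels, round what is visible of it).
The state is a dict: "time": time; "joint_positions": joint angles; "qd": joint speeds; "joint_torque": joint torques, N m; "position": TCP position; "tool_rot": TCP orientation; "ft_force": force on the tool from outside, world axes, zero at the start; "torque": the same for the moment, N m; "grip_width": opening from 0.0 (shut) to 1.0 (fully open); "grip_force": force on a finger pad.
Only numpy, scipy, OpenCV 4.12 (cv2) and the standard library are available. Lean on these libraries where they do the work, as an engineer would, in place of code of your own. Each camera call takes 0.05 s, during which the arm holds its last target. There are 200 camera calls.

### The job

Clamp the jigsaw board in its table clamp: wind the ratchet knob clockwise, click by click, until the board is pressed firmly against the stop bar and the jaw's sprung pad is pushed in about half-way, then let go so that the pawl holds it there. Do not crush the board by pushing the pad all the way in, and leave the tub, mug and glue bottle where they stand.

Things in the scene. Friction and masses are not known exactly. Their poses are not given: they have to be found in the camera images.
- knob_grip (a point): Black bar knob on top of the ratchet wheel, turning with it: an upright bar 56 mm long (this point's x), 18 mm wide (y), 40 mm tall (z up), the same after a half turn. The point is on the vertical turning axis, 16 mm below the bar's top and 24 mm above its foot; under the foot a hub, radius 17, 6 mm high, then the wheel, whose top is 30 mm below this point. Clear all round.
- wheel_center (a point): Centre of the top of the toothed steel wheel, radius 35 mm, 18 teeth of 20 degrees; does not turn; axes as the clamp. Wound clockwise seen from above, each radian drives the jaw 14 mm to the stop bar (4.9 mm a tooth). About 1.6 to 3 rad are needed in all, differing each time. Torque felt on the knob: return spring 0.04 to 0.06 N m plus 0.014 N m for each newton of squeeze.
- pawl_pivot (a point): Pivot of the sprung brass pawl beside the wheel, on the clamp, top 54 mm above the table; axes as the clamp. The pawl lets the wheel turn clockwise only: a released knob is drawn back to the last tooth that clicked past and stays there. A tooth too many cannot be taken back with the knob. The start is on a tooth.
- jaw_way (a point): Fixed point on the base plate's top, at its middle; axes as the clamp. Near it the jaw, a block 120 mm wide, slides along y. On two pins in front of it stands a pad plate, sprung: 3 N at first, plus 1.4 N a mm; hard stop after 14 mm (22.6 N). Half-way in is 7 mm, 13 N. At the start 18 to 32 mm of free travel lie before the squeeze: not given, so feel or see it.
- clamp: Grey base plate of the clamp, 220 mm (x) by 400 mm (y) by 15 mm, fixed to the table; origin at the centre of its underside, z up. Along its y: stop bar at the +y end, then the board, the sprung pad, the jaw, and the ratchet on a grey housing (150 by 110 mm, top 45 mm above the table), whose axis is at x 0, y -125 mm.
- stop: Aluminium stop bar fixed across the +y end of the clamp base, 200 mm (x) by 18 mm (y) by 30 mm high; origin at the centre of its underside, axes as the clamp.
- board_center (a point): Centre of the loose jigsaw board, a wooden board 180 mm (x) by 150 mm (y) by 12 mm, 0.3 kg, lying on the clamp base between pad and stop bar; axes nearly as the clamp. The pad pushes it along +y; about 4 to 14 mm are free between it and the stop bar at the start. Sliding it takes 1 to 2.5 N.
- tub: Open clear plastic tub with jigsaw pieces, 150 by 120 by 65 mm, bystander; origin at the centre of its underside.
- mug: White mug, radius 38, 90 mm tall, bystander; origin at the centre of its underside.
- glue: White glue bottle, radius 26, 130 mm tall, bystander; origin at the centre of its underside.

How it is judged:
At the end, for the whole second after the job is handed in: The board lies still, squeezed against the stop bar with 7.5 to 18.5 N (sprung pad pushed in between about 3 and 11 of its 14 mm), held by the pawl with the knob let go (contact force between stop and board between 7.5 and 18.5 N and linear speed of board below 0.01 m/s); the robot touches nothing.
It fails at once if the board is crushed: squeezed with more than 27 N, the pad all the way in (contact force between stop and board above 27 N).
It fails at once if a bystander is shoved more than 30 mm (distance of any of tub, mug, glue from where it was at the start of the episode above 0.03 m).
It also fails if it takes over 53 s, if anything falls off the work surface, if the arm or the gripper's body presses on something with over 40 N, if the wrist force passes 120 N, or if a joint passes its speed limit or range.

## Working session

There is one attempt and no reset: what is moved stays moved. The work goes in short steps, Python scripts to look and compute and a tool call to move; the robot and the scene stay as the last step left them, time stands still between calls to the robot, and variables do not carry over. Pictures are saved under pics/ and viewed, at most 10 in all, crops included, and the job is handed in when it is done.

Besides the shell and the picture viewer there is one more tool, called after ">>>" in YAML: its name, and indented under it one key for each argument. jog_arm: Moves the arm, as the interface text tells. Its arguments: {"type":"object","properties":{"increments":{"type":"array"},"grip_force":{"type":"number"}},"required":["increments"]}

```bash
mkdir -p pics; ls
python3 - <<'E'
from bench import ctrl, vision
import cv2,numpy as np
ims=[]
for c in ["scene","side"]:
    d=vision.get_image(c); cv2.imwrite(f"pics/{c}0.png",d["color"])
    print(c,d["fx"],d["cx"],d["cy"],np.round(d["extrinsics"],4).tolist())
    for t in ["knob_grip","wheel_center","pawl_pivot","clamp","stop","board_center","tub","mug","glue"]:
        print(t,[(np.round(r["bbox"]).tolist(),round(r["conf"],2)) for r in vision.spot_in(c,t)[:2]])
    ims.append(d["color"])
cv2.imwrite("pics/a.png",cv2.resize(np.vstack(ims),(0,0),fx=.714,fy=.714) if 0 else ims[0])
s=ctrl.get_state();print(s)
E
```

```text
pics
scene 386.5633257728017 279.86527404271504 209.70657095005276 [[0.4927, 0.8702, 0.0059, -0.3109], [0.4971, -0.2759, -0.8227, -0.1916], [-0.7142, 0.4083, -0.5685, 1.6821], [0.0, 0.0, 0.0, 1.0]]
knob_grip [([208.0, 234.0, 230.0, 259.0], 0.92)]
wheel_center []
pawl_pivot [([181.0, 198.0, 317.0, 291.0], 0.55)]
clamp [([179.0, 201.0, 318.0, 297.0], 0.86)]
stop [([269.0, 199.0, 316.0, 230.0], 0.67)]
board_center [([236.0, 210.0, 306.0, 252.0], 0.95)]
tub [([354.0, 166.0, 396.0, 198.0], 0.61)]
mug [([108.0, 266.0, 150.0, 310.0], 0.72)]
glue [([110.0, 203.0, 134.0, 240.0], 0.88)]
side 499.22384727505374 276.3320109968455 211.5008889208299 [[-0.6857, -0.7278, 0.0113, 0.3988], [-0.5309, 0.4896, -0.6917, 0.3295], [0.4979, -0.4803, -0.7221, 1.4872], [0.0, 0.0, 0.0, 1.0]]
knob_grip [([299.0, 167.0, 320.0, 185.0], 0.6), ([237.0, 164.0, 345.0, 256.0], 0.43)]
wheel_center [([237.0, 166.0, 345.0, 258.0], 0.97)]
pawl_pivot [([240.0, 164.0, 342.0, 256.0], 0.79)]
clamp [([238.0, 166.0, 343.0, 258.0], 0.59)]
stop [([240.0, 226.0, 294.0, 253.0], 0.82)]
board_center [([251.0, 200.0, 312.0, 245.0], 0.5
[... 181 characters left out ...]
1.0, 'joint_positions': array([ 0.01409278,  0.320971  , -0.07012747,  1.45050248,  0.02262631,
        1.37079117, -0.05689289]), 'qd': array([ 0.00026881, -0.00054918, -0.00168866, -0.00109211, -0.00114388,
       -0.00064149,  0.00124497]), 'joint_torque': array([ 1.84640407e-04, -4.91119409e+01, -4.02849577e-01, -3.12780154e+01,
       -6.37141010e-02,  3.37723782e-02,  2.55275310e-06]), 'position': array([ 6.50022750e-01, -1.25009274e-05,  2.22604356e-01]), 'tool_rot': array([2.22128046e+00, 2.22142418e+00, 6.23603649e-05]), 'ft_force': array([1.15612078, 0.32377812, 0.3293569 ]), 'torque': array([0.02124801, 0.00084217, 0.00491129]), 'grip_force': 0.0, 'grip_width': 1.0001863586745443}
```

Run:
```python
import cv2,numpy as np
a=cv2.imread("pics/scene0.png")[185:310,170:330]; b=cv2.imread("pics/side0.png")[155:265,230:370]
cv2.imwrite("pics/c1.png",cv2.resize(a,None,fx=4.8,fy=4.8,interpolation=cv2.INTER_CUBIC))
cv2.imwrite("pics/c2.png",cv2.resize(b,None,fx=5,fy=5,interpolation=cv2.INTER_CUBIC))
```

```text
(no output)
```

View pics/c1.png

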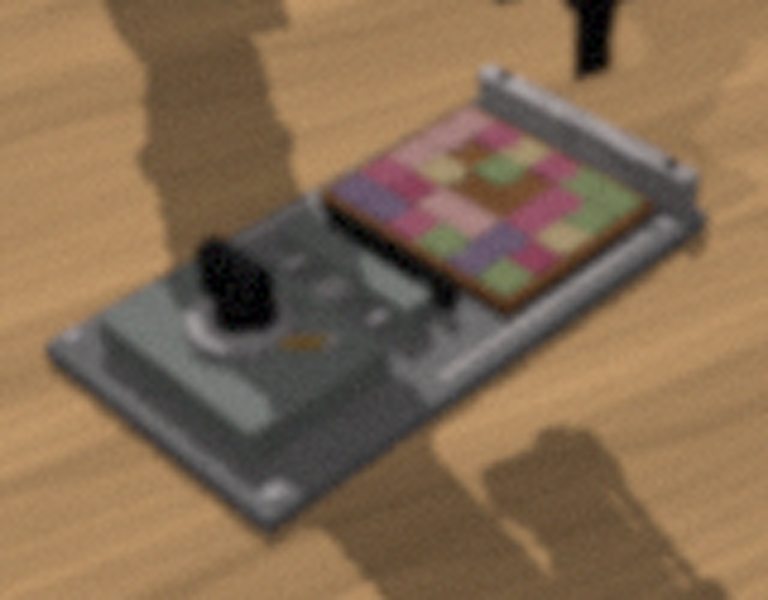

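View pics/c2.png

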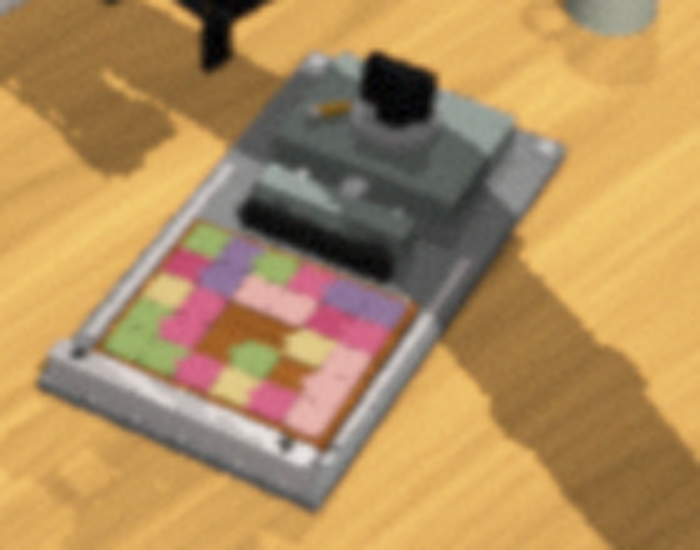

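```bash
cat > h.py <<'E'
import cv2,numpy as np
from scipy.optimize import least_squares,minimize
K={"scene":(386.5633,279.865,209.7066,np.array([[0.4927,0.8702,0.0059,-0.3109],[0.4971,-0.2759,-0.8227,-0.1916],[-0.7142,0.4083,-0.5685,1.6821]])),
"side":(499.2238,276.332,211.5009,np.array([[-0.6857,-0.7278,0.0113,0.3988],[-0.5309,0.4896,-0.6917,0.3295],[0.4979,-0.4803,-0.7221,1.4872]]))}
def proj(c,P):
    f,cx,cy,E=K[c]; q=np.atleast_2d(P)@E[:,:3].T+E[:,3]
    return q[:,:2]/q[:,2:]*f+[cx,cy]
def plane(c,uv,z):
    f,cx,cy,E=K[c]; R=E[:,:3]; o=-R.T@E[:,3]; d=R.T@np.array([(uv[0]-cx)/f,(uv[1]-cy)/f,1])
    return o+d*(z-o[2])/d[2]
def place(p,L):
    c,s=np.cos(p[2]),np.sin(p[2]); L=np.atleast_2d(L)
    return np.c_[p[0]+c*L[:,0]-s*L[:,1],p[1]+s*L[:,0]+c*L[:,1],L[:,2]]
def knobfit(imgs,x0,z0=.051,h=.04,thr=45,fixed=None):
    ms={}
    for c,im in imgs.items():
        u,v=np.round(proj(c,[x0[0],x0[1],.075])[0]).astype(int); o=np.array([u-24,v-24])
        g=cv2.resize(im[v-24:v+24,u-24:u+24].max(2),None,fx=6,fy=6,interpolation=cv2.INTER_CUBIC)
        ms[c]=(o,(g<thr))
    B=np.array([[x,y,z] for x in(-.028,.028) for y in(-.009,.009) for z in(z0,z0+h)])
    def cost(p,full=False):
        r=0
        for c,(o,m) in ms.items():
            q=((proj(c,place(p,B))-o+.5)*6-.5); a=np.zeros(m.shape,np.uint8)
            cv2.fillConvexPoly(a,cv2.convexHull(np.round(q*16).astype(np.int32)),1,shift=4)
            r+=1-(a.astype(bool)&m).sum()/(a.astype(bool)|m).sum()
        return r
    best=None
    for t in ([x0[2]] if fixed else np.arange(0,np.pi,np.pi/12)):
        s=np.array([x0[0],x0[1],t]); r=minimize(cost,s,method="Nelder-Mead",options=dict(initial_simplex=[s,s+[.006,0,0],s+[0,.006,0],s+[0,0,.15]],xatol=1e-4,fatol=1e-4))
        if best is None or r.fun<best.fun: best=r
    return best.x,best.fun
E
python3 - <<'E'
from h import *
obs=[("scene",(180.4,257),(-.11,-.2)),("scene",(226.2,294),(.11,-.2)),("scene",(316.5,230.5),(.11,.2)),
("side",(238.4,230),None),("side",(343,185.4),None),("side",(292,166.6),None)]
for c,uv,_ in obs: print(c,plane(c,uv,.015).round(4))
im={c:cv2.imread(f"pics/{c}0.png") for c in K}
a=plane("scene",(219,246.5),.07);b=plane("side",(309.5,176),.07);print(a,b)
x0=[*((a+b)/2)[:2],0]
for z0 in (.051,.054): print(z0,knobfit(im,x0,z0))
for thr in (35,60): print(thr,knobfit(im,x0,.051,thr=thr))
E
```

```text
scene [ 0.5361 -0.2927  0.015 ]
scene [ 0.7425 -0.2306  0.015 ]
scene [0.6276 0.1415 0.015 ]
side [0.6164 0.1463 0.015 ]
side [ 0.5212 -0.2867  0.015 ]
side [ 0.727  -0.2206  0.015 ]
[ 0.61021748 -0.19279274  0.07      ] [ 0.60279091 -0.18563039  0.07      ]
0.051 (array([ 0.60829974, -0.19187666,  0.17691243]), np.float64(0.5605043206592191))
0.054 (array([ 0.6074496 , -0.19124021,  0.19187524]), np.float64(0.5209076731792747))
35 (array([ 0.60853976, -0.1919372 ,  0.10804246]), np.float64(0.5834578947104886))
60 (array([ 0.60954022, -0.19227615,  3.4004939 ]), np.float64(0.6797363016968244))
```

Run:
```python
from h import *
from bench import vision
d=vision.get_image("wrist");E=np.array(d["extrinsics"]);print(d["fx"],d["cx"],E.round(3).tolist(),(-E[:3,:3].T@E[:3,3]).round(3))
print("glue",plane("scene",(122,238),0),plane("side",(401,198),0),"mug",plane("scene",(129,308),0),plane("side",(352,160),0),"tub",plane("scene",(375,190),0))
im={c:cv2.imread(f"pics/{c}0.png") for c in K}
for z0 in (.054,.058,.062,.066,.07): print(z0,knobfit(im,[.606,-.19,.2],z0))
```

```text
333.93296516261285 276.6532167464739 [[1.0, 0.001, -0.001, -0.65], [0.001, -0.953, 0.304, -0.037], [-0.0, -0.304, -0.953, 0.392], [0.0, 0.0, 0.0, 1.0]] [0.65  0.084 0.384]
glue [ 3.34880051e-01 -4.27601727e-01  1.11022302e-16] [ 0.33941481 -0.40727237  0.        ] mug [ 0.64920692 -0.47062684  0.        ] [ 0.60486962 -0.43828242  0.        ] tub [0.50725985 0.50120636 0.        ]
0.054 (array([ 0.60787988, -0.19141718,  0.19058911]), np.float64(0.5078157751628505))
0.058 (array([ 0.60868886, -0.19166757,  0.1616448 ]), np.float64(0.5495407985645708))
0.062 (array([ 0.61118971, -0.19261826,  0.15340163]), np.float64(0.6246421272693963))
0.066 (array([ 0.61314772, -0.19355714,  0.15764758]), np.float64(0.7326357556288143))
0.07 (array([ 0.61684507, -0.19467169,  0.15391629]), np.float64(0.8629685582451805))
```

>>> jog_arm:
  increments:
    - {"tx": -40}
    - {"tx": -80,"ty": -10}
    - {"tx": -120,"ty": -30}
    - {"tx": -130,"ty": -40}
    - {"tx": -130,"ty": -40}

```text
validation failed for argument at $.in...
```

>>> jog_arm:
  increments:
    - {"tx": -40,"ty": -5,"tz": 0,"wx": 0,"wy": 0,"wz": 0,"gripper": 1}
    - {"tx": -80,"ty": -15,"tz": 0,"wx": 0,"wy": 0,"wz": 0,"gripper": 1}
    - {"tx": -120,"ty": -25,"tz": 0,"wx": 0,"wy": 0,"wz": 0,"gripper": 1}
    - {"tx": -155,"ty": -35,"tz": 0,"wx": 0,"wy": 0,"wz": 0,"gripper": 1}
    - {"tx": -180,"ty": -42,"tz": 0,"wx": 0,"wy": 0,"wz": 0,"gripper": 1}

```text
time: 1.47
position: [0.6064, -0.185, 0.2228]
tool_rot: [2.225, 2.216, -0.003]
ft_force: [-0.2, -1.2, 0.0]
grip_width: 0.999
grip_force: 0.0
```

>>> jog_arm:
  increments:
    - {"tx": 0,"ty": 0,"tz": 0,"wx": 0,"wy": 0,"wz": 0,"gripper": 1}
    - {"tx": 0,"ty": 0,"tz": 0,"wx": 0,"wy": 0,"wz": 0,"gripper": 1}
    - {"tx": 0,"ty": 0,"tz": 0,"wx": 0,"wy": 0,"wz": 0,"gripper": 1}
    - {"tx": 0,"ty": 0,"tz": 0,"wx": 0,"wy": 0,"wz": 0,"gripper": 1}
    - {"tx": 0,"ty": 0,"tz": 0,"wx": 0,"wy": 0,"wz": 0,"gripper": 1}

```text
time: 1.88
position: [0.6086, -0.178, 0.2225]
tool_rot: [-2.218, -2.225, -0.001]
ft_force: [-0.3, -0.7, -0.5]
grip_width: 1.002
grip_force: 0.0
```

Run:
```python
from h import *
from bench import vision,ctrl
d=vision.get_image("wrist");E=np.array(d["extrinsics"])
np.save("w1.npy",E);im=d["color"];cv2.imwrite("pics/w1.png",im)
print(d["fx"],d["cx"],d["cy"]);print(vision.spot_in("wrist","knob_grip")[:2],vision.spot_in("wrist","board_center")[:1])
s=ctrl.get_state();print(s["position"],s["tool_rot"],s["joint_positions"].round(2),s["time"])
```

```text
333.93296516261285 276.6532167464739 207.03458386777203
[{'bbox': [244.2, 169.3, 314.8, 231.0], 'conf': 0.62}, {'bbox': [262.5, 347.4, 310.3, 356.8], 'conf': 0.38}] []
[ 0.60838747 -0.17887805  0.2225631 ] [-2.21937513e+00 -2.22347837e+00 -2.79357354e-04] [ 0.23  0.29  0.02  1.5  -0.01  1.36  0.25] 2.0333
```

View pics/w1.png

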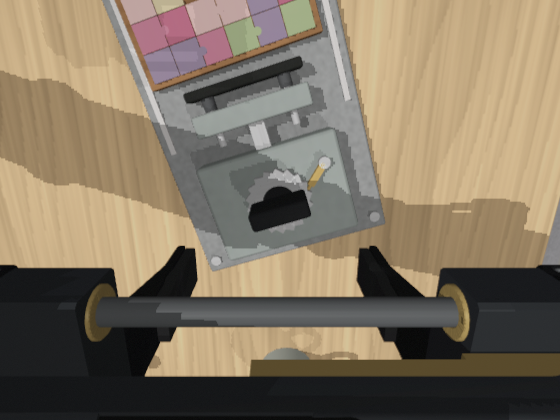

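```bash
cat >> h.py <<'E'
def addw(f): K["wrist"]=(333.933,276.653,207.0346,np.load(f)[:3])
E
python3 - <<'E'
from h import *
addw("w1.npy")
for p in [(213,268),(383,222)]: print("plate corner",plane("wrist",p,.015).round(4))
im=cv2.imread("pics/w1.png")
import h
# bigger crop for the wrist view
u,v=280,205
best=None
g=im.max(2)[160:250,230:330]; m=cv2.resize((g<40).astype(np.uint8)*255,None,fx=4,fy=4)>127
n,l,st,ce=cv2.connectedComponentsWithStats(m.astype(np.uint8)); k=1+st[1:,4].argmax(); m=l==k; print(st[k]/4,)
m=cv2.morphologyEx(m.astype(np.uint8),cv2.MORPH_OPEN,np.ones((45,45)))>0
B=np.array([[x,y,z] for x in(-.028,.028) for y in(-.009,.009) for z in(.054,.094)])
def cost(p):
    q=(proj("wrist",place(p,B))-[230,160]+.5)*4-.5;a=np.zeros(m.shape,np.uint8)
    cv2.fillConvexPoly(a,cv2.convexHull(np.round(q*16).astype(np.int32)),1,shift=4);a=a>0
    return 1-(a&m).sum()/(a|m).sum()
for t in (.2,.4):
    s=np.array([.608,-.19,t]);r=minimize(cost,s,method="Nelder-Mead",options=dict(initial_simplex=[s,s+[.006,0,0],s+[0,.006,0],s+[0,0,.15]]));print(r.x,r.fun)
p=plane("wrist",(213,268),.015);q=plane("wrist",(383,222),.015);t=np.arctan2(*(q-p)[[1,0]]);c=(p+q)/2
print("yaw",t,np.hypot(*(q-p)[:2]),"axis pred",c[:2]+.075*np.array([-np.sin(t),np.cos(t)]))
print("gap pad-board", plane("wrist",(303,66),.035),plane("wrist",(322,32),.027),plane("wrist",(156,89),.027))
E
```

```text
plate corner [ 0.5303 -0.2907  0.015 ]
plate corner [ 0.7337 -0.2296  0.015 ]
[  19.   27.   62.   44. 7235.]
[ 0.61093612 -0.19365416  0.29566974] 0.16648848284575757
[ 0.61052646 -0.1936807   0.29566143] 0.16580781072759687
yaw 0.29194393308824773 0.21232729902148564 axis pred [ 0.61042743 -0.18832032]
gap pad-board [ 0.63340726 -0.06195975  0.035     ] [ 0.65142842 -0.03089644  0.027     ] [ 0.4862214  -0.08323742  0.027     ]
```

>>> jog_arm:
  increments:
    - {"tx": -3,"ty": 1,"tz": 0,"wx": 0,"wy": 0,"wz": -0.125,"gripper": 1}
    - {"tx": -6,"ty": 2,"tz": 0,"wx": 0,"wy": 0,"wz": -0.25,"gripper": 1}
    - {"tx": -9,"ty": 2.5,"tz": 0,"wx": 0,"wy": 0,"wz": -0.375,"gripper": 1}
    - {"tx": -12.5,"ty": 2.5,"tz": 0,"wx": 0,"wy": 0,"wz": -0.5,"gripper": 1}
    - {"tx": -12.5,"ty": 2.5,"tz": 0,"wx": 0,"wy": 0,"wz": -0.62,"gripper": 1}

```text
time: 2.45
position: [0.6105, -0.193, 0.2225]
tool_rot: [1.43, 2.797, -0.001]
ft_force: [-0.0, -0.4, -0.3]
grip_width: 0.999
grip_force: 0.0
```

>>> jog_arm:
  increments:
    - {"tx": 0,"ty": 0,"tz": 0,"wx": 0,"wy": 0,"wz": -0.125,"gripper": 1}
    - {"tx": 0,"ty": 0,"tz": 0,"wx": 0,"wy": 0,"wz": -0.25,"gripper": 1}
    - {"tx": 0,"ty": 0,"tz": 0,"wx": 0,"wy": 0,"wz": -0.375,"gripper": 1}
    - {"tx": 0,"ty": 0,"tz": 0,"wx": 0,"wy": 0,"wz": -0.5,"gripper": 1}
    - {"tx": 0,"ty": 0,"tz": 0,"wx": 0,"wy": 0,"wz": -0.62,"gripper": 1}

```text
time: 2.87
position: [0.6107, -0.192, 0.2226]
tool_rot: [0.507, 3.1, 0.0]
ft_force: [0.1, 0.3, 0.7]
grip_width: 1.0
grip_force: 0.0
```

>>> jog_arm:
  increments:
    - {"tx": 0,"ty": 0,"tz": 10,"wx": 0,"wy": 0,"wz": -0.125,"gripper": 1}
    - {"tx": 0,"ty": 0,"tz": 30,"wx": 0,"wy": 0,"wz": -0.25,"gripper": 1}
    - {"tx": 0,"ty": 0,"tz": 60,"wx": 0,"wy": 0,"wz": -0.375,"gripper": 1}
    - {"tx": 0,"ty": 0,"tz": 90,"wx": 0,"wy": 0,"wz": -0.5,"gripper": 1}
    - {"tx": 0,"ty": 0,"tz": 90,"wx": 0,"wy": 0,"wz": -0.62,"gripper": 1}

```text
time: 3.28
position: [0.6066, -0.191, 0.1257]
tool_rot: [0.462, -3.098, -0.007]
ft_force: [-1.7, 0.5, -0.4]
grip_width: 0.997
grip_force: 0.0
```

>>> jog_arm:
  increments:
    - {"tx": 0,"ty": 0,"tz": 0,"wx": 0,"wy": 0,"wz": 0,"gripper": 1}
    - {"tx": 0,"ty": 0,"tz": 0,"wx": 0,"wy": 0,"wz": 0,"gripper": 1}
    - {"tx": 0,"ty": 0,"tz": 0,"wx": 0,"wy": 0,"wz": 0,"gripper": 1}
    - {"tx": 0,"ty": 0,"tz": 0,"wx": 0,"wy": 0,"wz": 0,"gripper": 1}
    - {"tx": 0,"ty": 0,"tz": 0,"wx": 0,"wy": 0,"wz": 0,"gripper": 1}

```text
time: 3.7
position: [0.6113, -0.1926, 0.1339]
tool_rot: [-0.451, 3.107, -0.002]
ft_force: [-0.7, -0.1, -0.2]
grip_width: 1.0
grip_force: 0.0
```

Run:
```python
from h import *
from bench import vision,ctrl
from scipy.spatial.transform import Rotation as R
d=vision.get_image("wrist");np.save("w2.npy",d["extrinsics"]);im=d["color"];cv2.imwrite("pics/w2.png",im)
s=ctrl.get_state();M=R.from_rotvec(s["tool_rot"]).as_matrix();print(s["position"],M.round(3).tolist(),s["joint_positions"].round(2),s["time"],"tool y angle",np.arctan2(M[1,1],M[0,1]))
```

```text
[ 0.61113891 -0.19258228  0.13365664] [[-0.959, -0.284, 0.002], [-0.284, 0.959, -0.001], [-0.001, -0.001, -1.0]] [ 0.43  0.36 -0.21  1.58  0.08  1.2   2.07] 3.75 tool y angle 1.8591854023949734
```

View pics/w2.png

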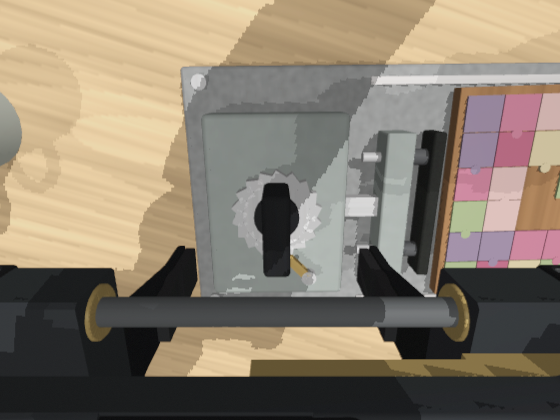

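>>> jog_arm:
  increments:
    - {"tx": 0,"ty": 0,"tz": 20,"wx": 0,"wy": 0,"wz": 0,"gripper": 1}
    - {"tx": 0,"ty": 0,"tz": 45,"wx": 0,"wy": 0,"wz": 0,"gripper": 1}
    - {"tx": 0,"ty": 0,"tz": 65,"wx": 0,"wy": 0,"wz": 0,"gripper": 1}
    - {"tx": 0,"ty": 0,"tz": 71,"wx": 0,"wy": 0,"wz": 0,"gripper": 1}
    - {"tx": 0,"ty": 0,"tz": 71,"wx": 0,"wy": 0,"wz": 0,"gripper": 1}

```text
time: 4.17
position: [0.6092, -0.1921, 0.0599]
tool_rot: [0.452, -3.106, -0.002]
ft_force: [0.1, 0.4, 0.6]
grip_width: 1.001
grip_force: 0.0
```

>>> jog_arm:
  increments:
    - {"tx": 0,"ty": 0,"tz": 0,"wx": 0,"wy": 0,"wz": 0,"gripper": 0.5}
    - {"tx": 0,"ty": 0,"tz": 0,"wx": 0,"wy": 0,"wz": 0,"gripper": 0.3}
    - {"tx": 0,"ty": 0,"tz": 0,"wx": 0,"wy": 0,"wz": 0,"gripper": 0.1}
    - {"tx": 0,"ty": 0,"tz": 0,"wx": 0,"wy": 0,"wz": 0,"gripper": 0.1}
    - {"tx": 0,"ty": 0,"tz": 0,"wx": 0,"wy": 0,"wz": 0,"gripper": 0}
  grip_force: 40

```text
time: 4.58
position: [0.6111, -0.1927, 0.0626]
tool_rot: [-0.452, 3.107, -0.001]
ft_force: [0.7, 0.2, -1.0]
grip_width: 0.705
grip_force: 0.0
```

>>> jog_arm:
  increments:
    - {"tx": 0,"ty": 0,"tz": 0,"wx": 0,"wy": 0,"wz": 0,"gripper": 0}
    - {"tx": 0,"ty": 0,"tz": 0,"wx": 0,"wy": 0,"wz": 0,"gripper": 0}
    - {"tx": 0,"ty": 0,"tz": 0,"wx": 0,"wy": 0,"wz": 0,"gripper": 0}
    - {"tx": 0,"ty": 0,"tz": 0,"wx": 0,"wy": 0,"wz": 0,"gripper": 0}
    - {"tx": 0,"ty": 0,"tz": 0,"wx": 0,"wy": 0,"wz": 0,"gripper": 0}

```text
time: 5.0
position: [0.6105, -0.1925, 0.0616]
tool_rot: [-0.453, 3.109, -0.0]
ft_force: [-0.3, -0.3, -0.3]
grip_width: 0.325
grip_force: 0.0
```

```bash
python3 -c "
from bench import ctrl
s=ctrl.get_state();print({k:(v.round(3) if hasattr(v,'round') else v) for k,v in s.items()})"
```

```text
{'time': 5.0, 'joint_positions': array([ 0.424,  0.428, -0.201,  1.648,  0.094,  1.075,  2.056]), 'qd': array([-0.002,  0.001,  0.001,  0.   ,  0.002,  0.002,  0.001]), 'joint_torque': array([ 1.0000e-03, -5.1015e+01, -2.1880e+00, -2.7948e+01,  7.2000e-02,
        5.2000e-02, -0.0000e+00]), 'position': array([ 0.611, -0.193,  0.062]), 'tool_rot': array([-0.453,  3.109, -0.   ]), 'ft_force': array([-0.297, -0.252, -0.309]), 'torque': array([0.106, 0.027, 0.053]), 'grip_force': 0.012448131165001541, 'grip_width': 0.3246577901129067}
```

Fingers still closing; finish the grip.

>>> jog_arm:
  increments:
    - {"tx": 0,"ty": 0,"tz": 0,"wx": 0,"wy": 0,"wz": 0,"gripper": 0}
    - {"tx": 0,"ty": 0,"tz": 0,"wx": 0,"wy": 0,"wz": 0,"gripper": 0}
    - {"tx": 0,"ty": 0,"tz": 0,"wx": 0,"wy": 0,"wz": 0,"gripper": 0}
    - {"tx": 0,"ty": 0,"tz": 0,"wx": 0,"wy": 0,"wz": 0,"gripper": 0}
    - {"tx": 0,"ty": 0,"tz": 0,"wx": 0,"wy": 0,"wz": 0,"gripper": 0}

```text
time: 5.42
position: [0.6107, -0.1933, 0.0616]
tool_rot: [-0.452, 3.108, -0.002]
ft_force: [1.2, -1.9, -1.2]
grip_width: 0.203
grip_force: 40.0
```

```bash
cat > s.py <<'E'
from bench import ctrl
import numpy as np
from scipy.spatial.transform import Rotation as R
s=ctrl.get_state();M=R.from_rotvec(s["tool_rot"]).as_matrix();a=1.866-np.arctan2(M[1,1],M[0,1])
print("t",round(s["time"],2),"wound",round(a%(2*np.pi),4),"teeth",round(a%(2*np.pi)/(np.pi/9),2),"pos",s["position"].round(4),"F",s["ft_force"].round(1),"T",s["torque"].round(3),"grip",round(s["grip_width"],3),round(s["grip_force"],1),"q7",s["joint_positions"][6].round(2))
E
python3 s.py
```

```text
t 5.42 wound 0.0064 teeth 0.02 pos [ 0.6107 -0.1933  0.0616] F [ 1.2 -1.9 -1.2] T [-0.415 -0.324  0.059] grip 0.203 40.0 q7 2.06
```

>>> jog_arm:
  increments:
    - {"tx": 0,"ty": 0,"tz": 0,"wx": 0,"wy": 0,"wz": 0.08,"gripper": 0}
    - {"tx": 0,"ty": 0,"tz": 0,"wx": 0,"wy": 0,"wz": 0.17,"gripper": 0}
    - {"tx": 0,"ty": 0,"tz": 0,"wx": 0,"wy": 0,"wz": 0.26,"gripper": 0}
    - {"tx": 0,"ty": 0,"tz": 0,"wx": 0,"wy": 0,"wz": 0.35,"gripper": 0}
    - {"tx": 0,"ty": 0,"tz": 0,"wx": 0,"wy": 0,"wz": 0.4,"gripper": 0}
  grip_force: 50

```text
time: 5.83
position: [0.6107, -0.1931, 0.0616]
tool_rot: [0.181, 3.136, -0.001]
ft_force: [1.8, -1.8, -1.5]
grip_width: 0.2
grip_force: 50.0
```

```bash
python3 s.py
```

```text
t 5.83 wound 0.4104 teeth 1.18 pos [ 0.6107 -0.1931  0.0616] F [ 1.8 -1.8 -1.5] T [-0.415 -0.365  0.095] grip 0.2 50.0 q7 1.68
```

>>> jog_arm:
  increments:
    - {"tx": 0,"ty": 0,"tz": 0,"wx": 0,"wy": 0,"wz": 0.08,"gripper": 0}
    - {"tx": 0,"ty": 0,"tz": 0,"wx": 0,"wy": 0,"wz": 0.17,"gripper": 0}
    - {"tx": 0,"ty": 0,"tz": 0,"wx": 0,"wy": 0,"wz": 0.26,"gripper": 0}
    - {"tx": 0,"ty": 0,"tz": 0,"wx": 0,"wy": 0,"wz": 0.35,"gripper": 0}
    - {"tx": 0,"ty": 0,"tz": 0,"wx": 0,"wy": 0,"wz": 0.4,"gripper": 0}

```text
time: 6.25
position: [0.6108, -0.193, 0.0616]
tool_rot: [0.8, 3.037, -0.001]
ft_force: [1.3, -1.8, -2.3]
grip_width: 0.204
grip_force: 50.0
```

```bash
python3 s.py
python3 - <<'E'
import cv2
from bench import vision
for c in ("wrist","side"): cv2.imwrite(f"pics/{c}3.png",vision.get_image(c)["color"])
E
```

```text
t 6.25 wound 0.8102 teeth 2.32 pos [ 0.6108 -0.193   0.0616] F [ 1.3 -1.8 -2.3] T [-0.424 -0.334  0.09 ] grip 0.204 50.0 q7 1.3
```

View pics/wrist3.png

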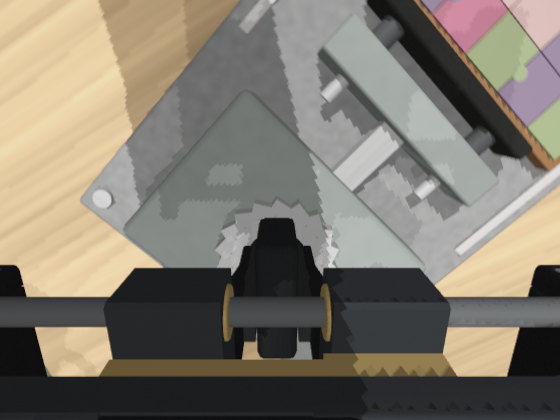

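>>> jog_arm:
  increments:
    - {"tx": 0,"ty": 0,"tz": 0,"wx": 0,"wy": 0,"wz": 0.08,"gripper": 0}
    - {"tx": 0,"ty": 0,"tz": 0,"wx": 0,"wy": 0,"wz": 0.16,"gripper": 0}
    - {"tx": 0,"ty": 0,"tz": 0,"wx": 0,"wy": 0,"wz": 0.24,"gripper": 0}
    - {"tx": 0,"ty": 0,"tz": 0,"wx": 0,"wy": 0,"wz": 0.32,"gripper": 0}
    - {"tx": 0,"ty": 0,"tz": 0,"wx": 0,"wy": 0,"wz": 0.32,"gripper": 0}

```text
time: 6.77
position: [0.6108, -0.1929, 0.0616]
tool_rot: [1.268, 2.873, -0.0]
ft_force: [1.5, -3.3, -2.2]
grip_width: 0.202
grip_force: 50.0
```

```bash
python3 s.py
```

```text
t 6.77 wound 1.1265 teeth 3.23 pos [ 0.6108 -0.1929  0.0616] F [ 1.5 -3.3 -2.2] T [-0.484 -0.536  0.045] grip 0.202 50.0 q7 1.0
```

>>> jog_arm:
  increments:
    - {"tx": 0,"ty": 0,"tz": 0,"wx": 0,"wy": 0,"wz": 0.05,"gripper": 0}
    - {"tx": 0,"ty": 0,"tz": 0,"wx": 0,"wy": 0,"wz": 0.1,"gripper": 0}
    - {"tx": 0,"ty": 0,"tz": 0,"wx": 0,"wy": 0,"wz": 0.15,"gripper": 0}
    - {"tx": 0,"ty": 0,"tz": 0,"wx": 0,"wy": 0,"wz": 0.15,"gripper": 0}
    - {"tx": 0,"ty": 0,"tz": 0,"wx": 0,"wy": 0,"wz": 0.15,"gripper": 0}

```text
time: 7.18
position: [0.6109, -0.1928, 0.0616]
tool_rot: [1.474, 2.773, -0.0]
ft_force: [2.3, -3.0, -2.3]
grip_width: 0.206
grip_force: 50.0
```

```bash
python3 s.py
```

```text
t 7.18 wound 1.2726 teeth 3.65 pos [ 0.6109 -0.1928  0.0616] F [ 2.3 -3.  -2.3] T [-0.561 -0.719  0.04 ] grip 0.206 50.0 q7 0.86
```

>>> jog_arm:
  increments:
    - {"tx": 0,"ty": 0,"tz": 0,"wx": 0,"wy": 0,"wz": 0.05,"gripper": 0}
    - {"tx": 0,"ty": 0,"tz": 0,"wx": 0,"wy": 0,"wz": 0.1,"gripper": 0}
    - {"tx": 0,"ty": 0,"tz": 0,"wx": 0,"wy": 0,"wz": 0.15,"gripper": 0}
    - {"tx": 0,"ty": 0,"tz": 0,"wx": 0,"wy": 0,"wz": 0.15,"gripper": 0}
    - {"tx": 0,"ty": 0,"tz": 0,"wx": 0,"wy": 0,"wz": 0.15,"gripper": 0}

```text
time: 7.6
position: [0.6109, -0.1928, 0.0616]
tool_rot: [1.678, 2.654, 0.0]
ft_force: [3.6, -3.0, -4.7]
grip_width: 0.211
grip_force: 50.0
```

```bash
python3 s.py
python3 - <<'E'
import cv2
from bench import vision
for c in ("side","scene"): cv2.imwrite(f"pics/{c}4.png",vision.get_image(c)["color"])
E
```

```text
t 7.6 wound 1.4228 teeth 4.08 pos [ 0.6109 -0.1928  0.0616] F [ 3.6 -3.  -4.7] T [-0.758 -0.919  0.025] grip 0.211 50.0 q7 0.72
```

```bash
python3 - <<'E'
import cv2,numpy as np
from bench import vision
w=vision.get_image("wrist");np.save("w4.npy",w["extrinsics"]);w=w["color"];cv2.imwrite("pics/wrist4.png",w)
b=cv2.imread("pics/side4.png")[155:265,230:370]
b=cv2.resize(b,None,fx=3.8,fy=3.8,interpolation=cv2.INTER_CUBIC)
w=cv2.resize(w,(532,399))
o=np.zeros((420,560+240,3),np.uint8)
W=cv2.imread("pics/wrist4.png")[0:420,0:560]
c=cv2.resize(cv2.imread("pics/side4.png")[155:265,230:370],None,fx=2.2,fy=2.2,interpolation=cv2.INTER_CUBIC)
o=np.zeros((600,800,3),np.uint8);o[:420,:560]=W;o[:242,-240:]=c[:,:240];
cv2.imwrite("pics/m4.png",o)
E
python3 s.py
```

```text
t 7.75 wound 1.4239 teeth 4.08 pos [ 0.6109 -0.1928  0.0616] F [ 4.8 -3.5 -3.9] T [-0.711 -0.932  0.144] grip 0.204 50.0 q7 0.72
```

View pics/m4.png

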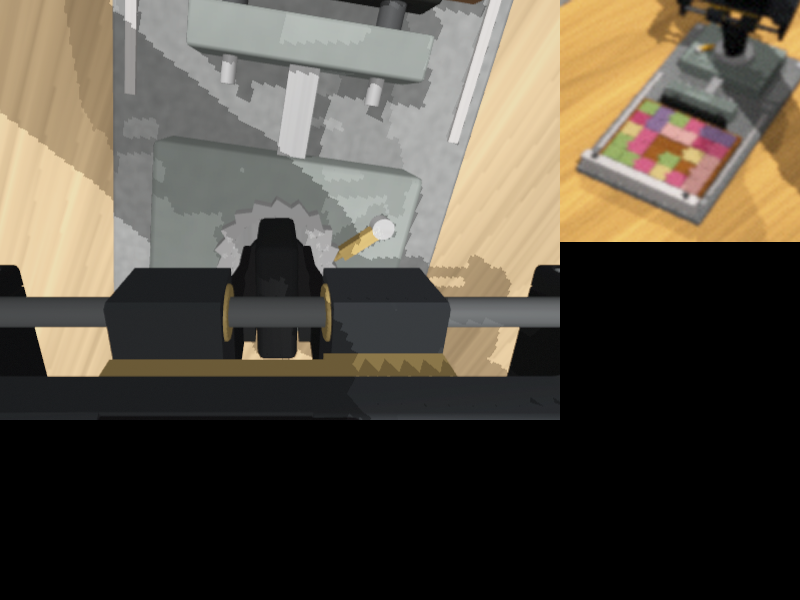

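```bash
cat > avg.py <<'E'
from bench import ctrl,vision
import numpy as np
from scipy.spatial.transform import Rotation as R
T=[];F=[];G=[]
for i in range(10):
    vision.get_image("wrist"); s=ctrl.get_state(); T.append(s["torque"]);F.append(s["ft_force"]);G.append(s["grip_width"])
M=R.from_rotvec(s["tool_rot"]).as_matrix();a=(1.866-np.arctan2(M[1,1],M[0,1]))%(2*np.pi)
print("t",round(s["time"],2),"wound",a.round(3),"teeth",(a/(np.pi/9)).round(2),"T",np.mean(T,0).round(3),"sd",np.std(T,0)[2].round(3),"F",np.mean(F,0).round(2),"g",np.mean(G).round(3))
E
python3 avg.py
```

```text
t 8.25 wound 1.424 teeth 4.08 T [-0.709 -0.95   0.056] sd 0.018 F [ 3.69 -3.64 -3.72] g 0.203
```

>>> jog_arm:
  increments:
    - {"tx": 0,"ty": 0,"tz": 0,"wx": 0,"wy": 0,"wz": 0.05,"gripper": 0}
    - {"tx": 0,"ty": 0,"tz": 0,"wx": 0,"wy": 0,"wz": 0.1,"gripper": 0}
    - {"tx": 0,"ty": 0,"tz": 0,"wx": 0,"wy": 0,"wz": 0.15,"gripper": 0}
    - {"tx": 0,"ty": 0,"tz": 0,"wx": 0,"wy": 0,"wz": 0.15,"gripper": 0}
    - {"tx": 0,"ty": 0,"tz": 0,"wx": 0,"wy": 0,"wz": 0.15,"gripper": 0}

```text
time: 8.67
position: [0.611, -0.1927, 0.0616]
tool_rot: [1.874, 2.52, 0.0]
ft_force: [4.4, -4.1, -3.3]
grip_width: 0.201
grip_force: 50.0
```

```bash
python3 avg.py
```

```text
t 9.17 wound 1.574 teeth 4.51 T [-0.732 -0.979  0.031] sd 0.036 F [ 4.15 -3.27 -3.56] g 0.203
```

>>> jog_arm:
  increments:
    - {"tx": 0,"ty": 0,"tz": 0,"wx": 0,"wy": 0,"wz": 0.05,"gripper": 0}
    - {"tx": 0,"ty": 0,"tz": 0,"wx": 0,"wy": 0,"wz": 0.1,"gripper": 0}
    - {"tx": 0,"ty": 0,"tz": 0,"wx": 0,"wy": 0,"wz": 0.15,"gripper": 0}
    - {"tx": 0,"ty": 0,"tz": 0,"wx": 0,"wy": 0,"wz": 0.15,"gripper": 0}
    - {"tx": 0,"ty": 0,"tz": 0,"wx": 0,"wy": 0,"wz": 0.15,"gripper": 0}

```text
time: 9.58
position: [0.6111, -0.1927, 0.0616]
tool_rot: [2.058, 2.372, 0.001]
ft_force: [3.8, -2.7, -3.9]
grip_width: 0.201
grip_force: 50.0
```

```bash
python3 avg.py
```

```text
t 10.08 wound 1.724 teeth 4.94 T [-0.737 -1.011 -0.042] sd 0.015 F [ 4.25 -3.26 -3.82] g 0.203
```

>>> jog_arm:
  increments:
    - {"tx": 0,"ty": 0,"tz": 0,"wx": 0,"wy": 0,"wz": 0.05,"gripper": 0}
    - {"tx": 0,"ty": 0,"tz": 0,"wx": 0,"wy": 0,"wz": 0.1,"gripper": 0}
    - {"tx": 0,"ty": 0,"tz": 0,"wx": 0,"wy": 0,"wz": 0.15,"gripper": 0}
    - {"tx": 0,"ty": 0,"tz": 0,"wx": 0,"wy": 0,"wz": 0.15,"gripper": 0}
    - {"tx": 0,"ty": 0,"tz": 0,"wx": 0,"wy": 0,"wz": 0.15,"gripper": 0}

```text
time: 10.5
position: [0.6112, -0.1927, 0.0616]
tool_rot: [2.229, 2.211, 0.001]
ft_force: [4.3, -3.8, -3.2]
grip_width: 0.203
grip_force: 50.0
```

```bash
python3 avg.py
```

```text
t 11.0 wound 1.874 teeth 5.37 T [-0.766 -1.011  0.056] sd 0.019 F [ 4.43 -3.3  -4.09] g 0.203
```

Run:
```python
import cv2,numpy as np
from bench import vision
w=vision.get_image("wrist");np.save("w5.npy",w["extrinsics"]);W=w["color"];cv2.imwrite("pics/wrist5.png",W)
S=vision.get_image("side")["color"];cv2.imwrite("pics/side5.png",S);C=vision.get_image("scene")["color"];cv2.imwrite("pics/scene5.png",C)
o=np.zeros((600,800,3),np.uint8)
o[:270,:400]=cv2.resize(W[:300],(400,270))
z=lambda im:cv2.resize(im,(400,330),interpolation=cv2.INTER_CUBIC)
o[270:,:400]=z(S[185:258,235:325]); o[270:,400:]=z(C[193:266,230:320]); o[:270,400:]=cv2.resize(cv2.imread("pics/side0.png")[185:258,235:325],(400,270),interpolation=cv2.INTER_CUBIC)
cv2.imwrite("pics/m5.png",o)
```

```text
(no output)
```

View pics/m5.png

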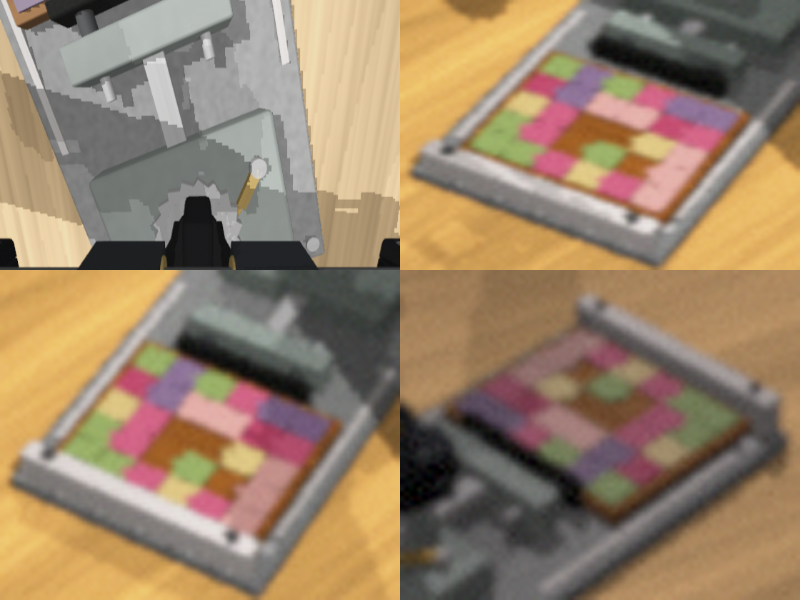

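```bash
cat > reg.py <<'E'
from h import *
import sys
yaw=.294; ax=np.array([.611,-.193]); u=np.array([-np.sin(yaw),np.cos(yaw)]); x=np.array([np.cos(yaw),np.sin(yaw)])
O=ax+.125*u   # clamp origin
def rect(c,im,z=.027):
    # clamp coords: x -0.11..0.11, y -0.05..0.22 ; 1 mm/px
    X,Y=np.meshgrid(np.arange(-110,110)/1e3,np.arange(-50,220)/1e3)
    P=np.stack([O[0]+X*x[0]+Y*u[0],O[1]+X*x[1]+Y*u[1],np.full(X.shape,z)],-1).reshape(-1,3)
    q=proj(c,P).astype(np.float32).reshape(*X.shape,2)
    return cv2.remap(im,q[...,0],q[...,1],cv2.INTER_CUBIC)
def shift(c,a,b):
    A,B=[cv2.cvtColor(rect(c,cv2.imread(f"pics/{c}{k}.png")),cv2.COLOR_BGR2HSV)[...,1] for k in (a,b)]
    A,B=[cv2.GaussianBlur(i.astype(np.float32),(0,0),2) for i in (A,B)]
    T=A[85:165,45:175]   # board interior
    w=np.eye(2,3,dtype=np.float32); w[:,2]=(45,85)
    best=None
    for g in range(0,16,3):
        w0=w.copy(); w0[1,2]+=g
        try: cc,r=cv2.findTransformECC(T,B,w0,cv2.MOTION_EUCLIDEAN,(3,200,1e-6))
        except cv2.error: continue
        if best is None or cc>best[0]: best=(cc,r)
    cc,r=best; ctr=r@np.array([65,40,1])
    return cc,ctr-[110,125],np.arctan2(r[1,0],r[0,0])
if __name__=="__main__":
    for c,a,b in [l.split(",") for l in sys.argv[1:]]: print(c,a,b,*[np.round(v,3) for v in shift(c,a,b)])
E
python3 reg.py side,0,0 side,0,3 side,0,4 scene,0,4 side,0,5 scene,0,5
python3 - <<'E'
from reg import *
o=np.hstack([cv2.resize(rect(c,cv2.imread(f"pics/{c}{k}.png")),(200,245)) for k in "05" for c in ("side","scene")])
W=rect
for f,k in (("w2.npy","w2"),("w5.npy","wrist5")):
    addw(f)
cv2.imwrite("pics/r.png",o)
E
```

```text
side 0 0 1.0 [ 0.009 -0.007] -0.0
side 0 3 0.996 [-0.093  0.109] 0.003
side 0 4 0.996 [0.874 5.998] -0.016
scene 0 4 0.996 [1.062 5.904] -0.021
side 0 5 0.995 [ 0.847 12.18 ] -0.013
scene 0 5 0.997 [ 0.984 12.291] -0.021
```

View pics/r.png

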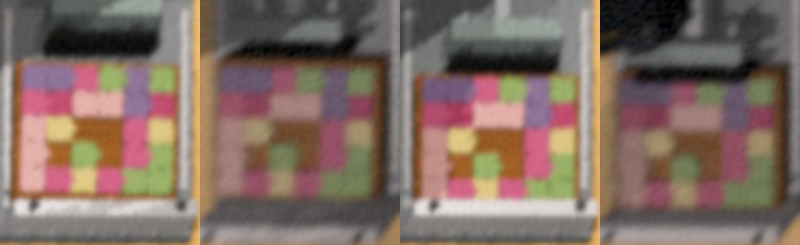

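>>> jog_arm:
  increments:
    - {"tx": 0,"ty": 0,"tz": 0,"wx": 0,"wy": 0,"wz": 0.06,"gripper": 0}
    - {"tx": 0,"ty": 0,"tz": 0,"wx": 0,"wy": 0,"wz": 0.12,"gripper": 0}
    - {"tx": 0,"ty": 0,"tz": 0,"wx": 0,"wy": 0,"wz": 0.18,"gripper": 0}
    - {"tx": 0,"ty": 0,"tz": 0,"wx": 0,"wy": 0,"wz": 0.24,"gripper": 0}
    - {"tx": 0,"ty": 0,"tz": 0,"wx": 0,"wy": 0,"wz": 0.3,"gripper": 0}

```text
time: 11.57
position: [0.6112, -0.1928, 0.0616]
tool_rot: [2.537, 1.85, 0.001]
ft_force: [4.4, -4.2, -4.5]
grip_width: 0.2
grip_force: 50.0
```

```bash
cat > look.py <<'E'
import cv2,sys
from bench import vision
for c in ("side","scene"): cv2.imwrite(f"pics/{c}{sys.argv[1]}.png",vision.get_image(c)["color"])
E
python3 avg.py; python3 look.py 6; python3 reg.py side,0,6 scene,0,6
```

```text
t 12.07 wound 2.174 teeth 6.23 T [-0.839 -1.038  0.133] sd 0.033 F [ 4.63 -3.55 -4.26] g 0.203
side 0 6 0.996 [ 0.887 13.2  ] -0.014
scene 0 6 0.997 [ 0.98  13.323] -0.019
```

>>> jog_arm:
  increments:
    - {"tx": 0,"ty": 0,"tz": 0,"wx": 0,"wy": 0,"wz": 0.08,"gripper": 0}
    - {"tx": 0,"ty": 0,"tz": 0,"wx": 0,"wy": 0,"wz": 0.16,"gripper": 0}
    - {"tx": 0,"ty": 0,"tz": 0,"wx": 0,"wy": 0,"wz": 0.24,"gripper": 0}
    - {"tx": 0,"ty": 0,"tz": 0,"wx": 0,"wy": 0,"wz": 0.3,"gripper": 0}
    - {"tx": 0,"ty": 0,"tz": 0,"wx": 0,"wy": 0,"wz": 0.36,"gripper": 0}

```text
time: 12.58
position: [0.6114, -0.1928, 0.0616]
tool_rot: [2.827, 1.367, 0.002]
ft_force: [5.1, -3.8, -4.5]
grip_width: 0.201
grip_force: 50.0
```

```bash
python3 avg.py; python3 look.py 7; python3 reg.py side,0,7 scene,0,7
```

```text
t 13.08 wound 2.533 teeth 7.26 T [-0.918 -1.063  0.233] sd 0.03 F [ 4.8  -4.09 -4.25] g 0.203
side 0 7 0.996 [ 0.892 13.214] -0.015
scene 0 7 0.997 [ 0.831 13.273] -0.018
```

>>> jog_arm:
  increments:
    - {"tx": 0,"ty": 0,"tz": 0,"wx": 0,"wy": 0,"wz": -0.04,"gripper": 0}
    - {"tx": 0,"ty": 0,"tz": 0,"wx": 0,"wy": 0,"wz": -0.08,"gripper": 0}
    - {"tx": 0,"ty": 0,"tz": 0,"wx": 0,"wy": 0,"wz": -0.08,"gripper": 0}
    - {"tx": 0,"ty": 0,"tz": 0,"wx": 0,"wy": 0,"wz": -0.08,"gripper": 0}
    - {"tx": 0,"ty": 0,"tz": 0,"wx": 0,"wy": 0,"wz": -0.08,"gripper": 0.3}
  grip_force: 10

```text
time: 13.6
position: [0.6111, -0.1921, 0.0617]
tool_rot: [2.769, 1.483, 0.002]
ft_force: [0.8, -1.0, -1.6]
grip_width: 0.236
grip_force: 0.7
```

>>> jog_arm:
  increments:
    - {"tx": 0,"ty": 0,"tz": 0,"wx": 0,"wy": 0,"wz": 0,"gripper": 0.5}
    - {"tx": 0,"ty": 0,"tz": 0,"wx": 0,"wy": 0,"wz": 0,"gripper": 0.7}
    - {"tx": 0,"ty": 0,"tz": 0,"wx": 0,"wy": 0,"wz": 0,"gripper": 0.8}
    - {"tx": 0,"ty": 0,"tz": 0,"wx": 0,"wy": 0,"wz": 0,"gripper": 0.8}
    - {"tx": 0,"ty": 0,"tz": 0,"wx": 0,"wy": 0,"wz": 0,"gripper": 0.8}

```text
time: 14.02
position: [0.6103, -0.1923, 0.0615]
tool_rot: [-2.771, -1.48, 0.0]
ft_force: [0.1, 0.0, 0.9]
grip_width: 0.575
grip_force: 0.0
```

>>> jog_arm:
  increments:
    - {"tx": 0,"ty": 0,"tz": 0,"wx": 0,"wy": 0,"wz": 0,"gripper": 0.8}
    - {"tx": 0,"ty": 0,"tz": 0,"wx": 0,"wy": 0,"wz": 0,"gripper": 0.8}
    - {"tx": 0,"ty": 0,"tz": -10,"wx": 0,"wy": 0,"wz": 0,"gripper": 0.8}
    - {"tx": 0,"ty": 0,"tz": -30,"wx": 0,"wy": 0,"wz": 0,"gripper": 0.8}
    - {"tx": 0,"ty": 0,"tz": -60,"wx": 0,"wy": 0,"wz": 0,"gripper": 0.8}

```text
time: 14.43
position: [0.6085, -0.1919, 0.12]
tool_rot: [-2.768, -1.478, 0.007]
ft_force: [-0.1, 0.8, 0.8]
grip_width: 0.791
grip_force: 0.0
```

>>> jog_arm:
  increments:
    - {"tx": 0,"ty": 0,"tz": -20,"wx": 0,"wy": 0,"wz": 0,"gripper": 0.8}
    - {"tx": 0,"ty": 0,"tz": -40,"wx": 0,"wy": 0,"wz": 0,"gripper": 0.8}
    - {"tx": 0,"ty": 0,"tz": -60,"wx": 0,"wy": 0,"wz": 0,"gripper": 0.8}
    - {"tx": 0,"ty": 0,"tz": -80,"wx": 0,"wy": 0,"wz": 0,"gripper": 0.8}
    - {"tx": 0,"ty": 0,"tz": -80,"wx": 0,"wy": 0,"wz": 0,"gripper": 0.8}

```text
time: 14.85
position: [0.6129, -0.1934, 0.2075]
tool_rot: [2.766, 1.477, 0.01]
ft_force: [0.4, -0.4, 0.8]
grip_width: 0.8
grip_force: 0.0
```

```bash
python3 avg.py; python3 look.py 8; python3 reg.py side,0,8 scene,0,8
python3 - <<'E'
import cv2,numpy as np
from bench import vision
w=vision.get_image("wrist");np.save("w8.npy",w["extrinsics"]);cv2.imwrite("pics/wrist8.png",w["color"])
E
```

```text
t 15.35 wound 2.456 teeth 7.04 T [-0.014  0.05   0.004] sd 0.029 F [0.09 0.12 0.01] g 0.8
side 0 8 0.997 [ 0.971 13.232] -0.014
scene 0 8 0.997 [ 0.877 13.282] -0.02
```

View pics/wrist8.png

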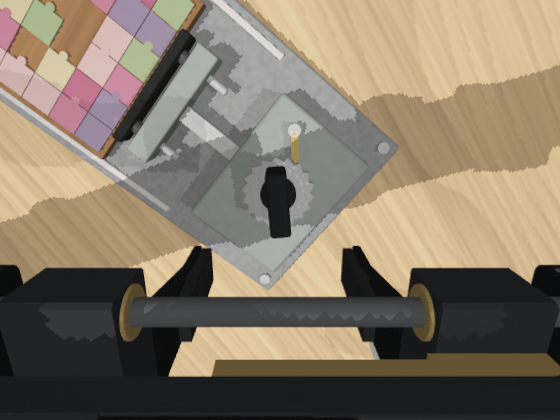

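Run:
```python
from h import *
addw("w8.npy")
im=cv2.imread("pics/wrist8.png").max(2)
o=np.array([240,150]);m=cv2.resize((im[150:250,240:320]<40).astype(np.uint8)*255,None,fx=4,fy=4)>127
m=cv2.morphologyEx(m.astype(np.uint8),cv2.MORPH_OPEN,np.ones((45,45)))>0
B=np.array([[x,y,z] for x in(-.028,.028) for y in(-.009,.009) for z in(.054,.094)])
def cost(p):
    q=(proj("wrist",place(p,B))-o+.5)*4-.5;a=np.zeros(m.shape,np.uint8)
    cv2.fillConvexPoly(a,cv2.convexHull(np.round(q*16).astype(np.int32)),1,shift=4);a=a>0
    return 1-(a&m).sum()/(a|m).sum()
for w in (2.1,2.44):
    s=np.array([.611,-.193,.2956-w]);r=minimize(cost,s,method="Nelder-Mead",options=dict(initial_simplex=[s,s+[.006,0,0],s+[0,.006,0],s+[0,0,.15]]));print(r.x,"wound",.2956-r.x[2],r.fun)
```

```text
[ 0.60973716 -0.19521672 -2.07407508] wound 2.3696750842898715 0.19711757092384652
[ 0.60970735 -0.19514922 -2.07517397] wound 2.370773969097216 0.19723582925122463
```

```bash
python3 -c "
from bench import ctrl
print(ctrl.close_job())"
```

```text
the job is handed in; nothing more can be done
None
```

I handed the job in with the board clamped. The pawl is holding the knob at tooth 7, and the pad is in about 6 mm, which is roughly 11–13 N against the stop bar (worked out from camera and torque readings). The gripper is open and clear, at about 15 s of the 53 s limit. The hand-in returned no verdict.

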